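Push the stick stone up the honing board

TASK

Make the honing board ready: two stones lie at the low, level end of its two lanes, a narrow stick stone and a broad, thin slip stone. Push the narrow stick stone along its lane and up the slope until it rests against the stop at the top, sliding it and not lifting it off the board, then let go. Leave the slip stone where it lies.

Things in the scene. Friction and masses are not known exactly. Their poses are not given: they have to be found in the camera images.
- sloping_board: Fixed wooden board, sizes in mm: 138 wide, two lanes. Origin on the bench, middle of the low foot edge; y runs level along the lanes to the stop, x across, z up. Lane floor: level, 12 above the bench, from y=0 to 205; then rising at 10 deg for 163 (along the slope) to the stop, a cross bar 22 high. Lane centres x=-32, +32; lanes 54 wide between rails 10 wide, 9 high.
- top_stop (a point): Middle of the board's width at the foot of the stop: the point where the stop's face meets the floor of the slope (at 0, 365.5, 40.3 mm in the board's frame). Axes as the board's.
- stick_stone: The stone to push: narrow brick-red stick, in mm 29 wide (x), 150 long (y), 24 high (z), about 0.24 kg, lying lengthwise in one of the two lanes on the level part. Origin in the centre of its underside. Ordinary friction (about 2 to 4 N to push); stays put on the slope. Seated, its origin is 75 mm down the slope from the stop.
- slip_stone: Broad thin grey-green slip stone, in mm 46 wide (x), 111 long (y), 13 high (z), lying in the other lane; it must stay there. Origin in the centre of its underside.

How it is judged (in metres and radians):
At the end, for the whole second after the job is handed in: The stick stone lies at rest on the sloping part, flat in a lane and lengthwise (within about 15 degrees), its upper end against the stop or within about 12 mm of it; the slip stone has moved less than 20 mm (y of stick_stone in the frame of top_stop between -0.086 and -0.06 m and z of stick_stone in the frame of top_stop between -0.022 and -0.006 m and x of stick_stone in the frame of top_stop between -0.06 and 0.06 m and angle between stick_stone's own z axis and vertical below 0.3 rad and angle between the y axis of stick_stone and the y axis of sloping_board, either way round below 0.35 rad and linear speed of stick_stone below 0.02 m/s and distance of slip_stone from where it was at the start of the episode below 0.02 m); the robot touches nothing.
It fails at once if the stick stone is lifted off the board (its underside more than about 30 mm above its place at the top) (z of stick_stone in the frame of sloping_board above 0.06 m).
It fails at once if the slip stone is moved by more than 30 mm (distance of slip_stone from where it was at the start of the episode above 0.03 m).
It also fails if it takes over 32 s, if anything falls off the work surface, if the arm or the gripper's body presses on something with over 40 N, if the wrist force passes 120 N, or if a joint passes its speed limit or range.

ROBOT

A 6-joint arm with a two-finger parallel gripper is mounted at the origin on a cart in front of the work surface, level with it; the furniture and walls round the work are solid. World frame = base frame: x ahead of the robot, y to its left, z up, the work surface at z = 0. Lengths are in mm, angles in rad, forces in N, time in s.
With the tool pointing down it reaches from about 350 to 875 mm from the base axis. Payload 15.5 kg.
Tool frame: the origin (TCP) lies between the finger pads; the fingertips stand 25 mm ahead of it and the grasp point (between the pads) lies 6 mm ahead of it; y points along the fingers, x is the direction in which the jaws open and shut, and the axes are right-handed (so a half turn about y gives the same grasp; the last joint's range is limited). The gripper opens to 85 mm and grips with 20 to 120 N. Pads are 22 mm wide; open, the fingers measure 114 mm over their backs; the gripper's body (76 mm by 85 mm) begins 54 mm behind the grasp point. The pads swing forward as they close: fully open they stand 13 mm farther back than shut.
Start: joints at [1.06, 0.494, 1.345, -0, 1.302, -0.096], TCP at [252.447, 571.749, 256.277] pointing down, gripper open.
Joint ranges: [-2.91, 2.91], [-0.82, 2.16], [0.22, 2.67], [-1.22, 4.37], [0.12, 2.79], [-3.08, 3.08]. Speed limits (rad/s): [1.89, 1.89, 2.57, 3.01, 3.01, 3.01].

INTERFACE

Orientations are given as a unit quaternion [w, x, y, z].
In Python, from rig import telemetry, camera, calibration, arm gives the robot as it stands.
- The arm moves only by the tool send_rows, never from a script. Its argument "deltas" is a list of rows, each a list of 7 numbers: the turn, a rotation vector about the world's x, y, z in rad, then the shift along the world's x, y, z in m, then the finger opening in m, from 0 to 0.0854. In form: [[ax, ay, az, x, y, z, hand], ...]. A call has 1 to 5 rows; each row is the pose to reach, as a shift and turn from the pose commanded when the call began; what a row does not reach only later rows make up. A row lasts 1/8 s, in which the tool goes at most 62.5 mm and 10.7 degrees, less where a joint would pass 70% of its speed; a pose out of reach is approached as far as the arm can. A call with a gripper value outside its range is refused whole. The fingers move at their own pace and stop on an object; the grip force is fixed at half the most. Time passes only in rows, so rows that repeat a pose let the fingers close. It gives the time, the measured TCP pose, the force and the opening at its end, in the units of the state.
- telemetry.get_obs(): the state, without advancing time (a new reading comes with each control period).
- camera(name): name is "scene" or "top" or "wrist"; returns the picture (384x512x3 uint8, red, green, blue); there is no depth.
- calibration(name): a dict with "K" (3x3 intrinsics, pixels), "R" (3x3) and "t" (3): a world point X has camera coordinates R X + t. Camera axes: x right, y down, z forward; pixel columns grow to the right and rows downward; lengths in mm; the calibration is good to about 2 mm. A picture is of the moment at which its call begins: read the wrist's pose just before it. calibration takes no time and is no camera call; for the wrist camera it gives the pose at the moment of the call.
- arm.job_done(): hands the job in, once; it reports no verdict.
The state is a dict: "t": time; "joint_positions": joint angles; "dq": joint speeds; "joint_torque": joint torques, N m; "eef_pos": TCP position; "eef_rot": TCP orientation; "wrist_force": force on the tool from outside, world axes, zero at the start; "ft_torque": the same for the moment, N m; "opening": finger opening in mm.
Only numpy, scipy, OpenCV 4.12 (cv2) and the standard library are available. Lean on these libraries where they do the work, as an engineer would, in place of code of your own. Each camera call takes 0.05 s, during which the arm holds its last target. There are 200 camera calls.

## Working session

There is one attempt and no reset: what is moved stays moved. The work goes in short steps, Python scripts to look and compute and a tool call to move; the robot and the scene stay as the last step left them, time stands still between calls to the robot, and variables do not carry over. Pictures are saved under pics/ and viewed, about 8 in all and at most 12, crops included, and the job is handed in when it is done.

Besides the shell and the picture viewer there is one more tool, called by a JSON object that holds its "name" and its "arguments", one argument or row to a line. send_rows: Moves the arm, as the interface text tells. Its arguments: {"type":"object","properties":{"deltas":{"type":"array"}},"required":["deltas"]}

```bash
mkdir -p pics
python3 - <<'E'
from rig import telemetry,camera,calibration
import cv2
o=telemetry.get_obs();print(o['t'],o['eef_pos'],o['eef_rot'],o['opening'])
for n in('scene','top'):
    c=calibration(n);print(n,c)
    cv2.imwrite(f'pics/{n}0.png',camera(n)[:,:,::-1])
E
```

```text
0.0 [252.27039897 571.45974948 255.69558377] [-0.59223448  0.59263121  0.38564852 -0.38642178] 85.3082581979784
scene {'K': array([[375.1549078 ,   0.        , 251.04353179],
       [  0.        , 375.1549078 , 185.39911106],
       [  0.        ,   0.        ,   1.        ]]), 'R': array([[ 0.65151785, -0.75846388,  0.0160322 ],
       [-0.56084868, -0.49578266, -0.66305981],
       [ 0.51085541,  0.42300366, -0.74839472]]), 't': array([-162.09707978,  432.71913506,  525.44341454])}
top {'K': array([[489.9690404 ,   0.        , 255.45072293],
       [  0.        , 489.9690404 , 193.50127816],
       [  0.        ,   0.        ,   1.        ]]), 'R': array([[-0.00262294, -0.99984657, -0.01731934],
       [-0.99525884,  0.00429403, -0.09716688],
       [ 0.09722635,  0.01698236, -0.9951174 ]]), 't': array([ 231.71073755,  527.48414036, 1057.31797157])}
```

View pics/top0.png

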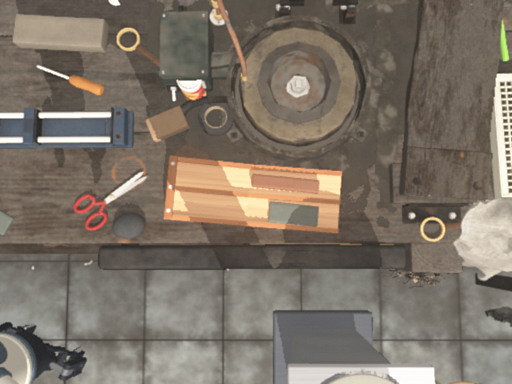

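View pics/scene0.png

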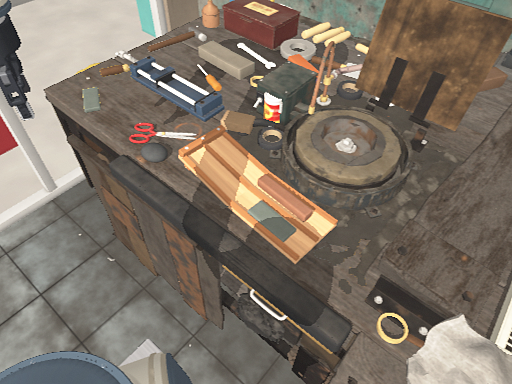

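```bash
cat > h.py <<'E'
import numpy as np,cv2
from rig import telemetry,camera,calibration
def ray(c,uv,z):
    uv=np.atleast_2d(uv).astype(float);d=np.c_[uv,np.ones(len(uv))]@np.linalg.inv(c['K']).T@c['R']
    o=-c['R'].T@c['t'];return o+d*((z-o[2])/d[:,2])[:,None]
def proj(c,X):
    p=(c['R']@np.array(X).T).T+c['t'];p=p@c['K'].T;return p[:,:2]/p[:,2:]
E
python3 - <<'E'
from h import *
from scipy.spatial.transform import Rotation as Ro
im=cv2.imread('pics/top0.png');c=calibration('top')
o=telemetry.get_obs();print(np.round(Ro.from_quat(np.roll(o['eef_rot'],-1)).as_matrix(),3),proj(c,[o['eef_pos']]))
hsv=cv2.cvtColor(im,cv2.COLOR_BGR2HSV)
print(hsv[183,285],hsv[213,295],hsv[183,240],hsv[163,300],hsv[200,330])
roi=np.zeros(im.shape[:2],np.uint8);roi[150:235,160:345]=1
seed={'stick':(285,183,36),'slip':(295,213,25)}
lab=cv2.cvtColor(im,cv2.COLOR_BGR2LAB).astype(int)
for k,(u,v,z) in seed.items():
    m=((np.abs(lab-lab[v,u]).max(2)<18)&(roi>0)).astype(np.uint8)
    n,l,s,_=cv2.connectedComponentsWithStats(m);m=(l==l[v,u]).astype(np.uint8)
    r=cv2.minAreaRect(cv2.findNonZero(m));b=ray(c,cv2.boxPoints(r),z);print(k,r);print(b.round(0),b.mean(0).round(1))
# board
m=((hsv[...,1]>80)&(hsv[...,2]>110)&(roi>0)).astype(np.uint8);m=cv2.morphologyEx(m,cv2.MORPH_CLOSE,np.ones((15,15)))
n,l,s,_=cv2.connectedComponentsWithStats(m);i=1+s[1:,4].argmax()
r=cv2.minAreaRect(cv2.findNonZero((l==i).astype(np.uint8)));print(r,cv2.boxPoints(r).round());print(ray(c,cv2.boxPoints(r),21).round())
cv2.imwrite('pics/crop.png',cv2.resize(im[140:245,150:350],None,fx=4,fy=4,interpolation=2))
E
```

```text
[[ 0.404 -0.001 -0.915]
 [ 0.915 -0.001  0.404]
 [-0.001 -1.     0.   ]] [[ 53.63713951 342.16291574]]
[ 10 111 196] [ 23  34 119] [ 22  67 254] [ 14  61 108] [ 11 136 176]
stick ((284.54931640625, 183.031494140625), (68.20214080810547, 14.289472579956055), 6.009006023406982)
[[543. 242.  36.]
 [574. 239.  36.]
 [558.  89.  36.]
 [526.  93.  36.]] [550.4 165.8  36. ]
slip ((302.8841552734375, 215.04269409179688), (30.037376403808594, 20.42983627319336), 6.340191841125488)
[[462. 161.  25.]
 [507. 156.  25.]
 [499.  90.  25.]
 [454.  95.  25.]] [480.4 125.4  25. ]
((254.29110717773438, 192.22177124023438), (178.771240234375, 69.69524383544922), 4.830420017242432) [[162. 219.]
 [168. 150.]
 [346. 165.]
 [340. 234.]]
[[472. 437.  21.]
 [628. 427.  21.]
 [592.  27.  21.]
 [437.  43.  21.]]
```

View pics/crop.png

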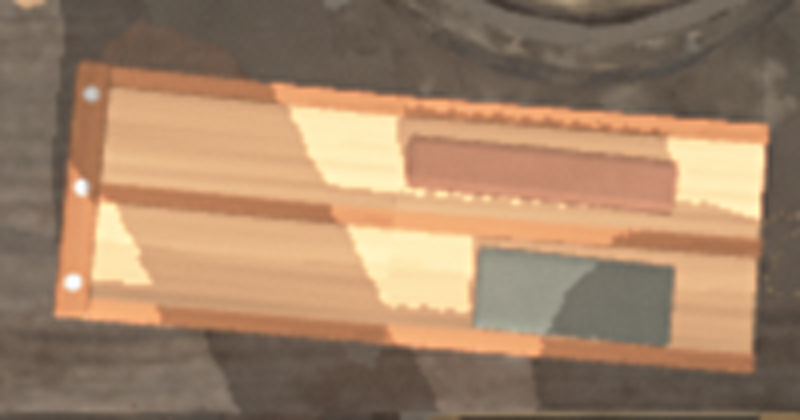

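Run:
```python
from h import *
t=calibration('top');s=calibration('scene')
f=ray(t,[[341.75,171.25],[338,232.5]],21);print('foot',f.round(),np.linalg.norm(f[0]-f[1]))
st=ray(t,[[150+107/4,140+85/4],[150+92/4,140+310/4]],50);print('stop',st.round())
m=f.mean(0);ax=f[0]-f[1];ax/=np.linalg.norm(ax);d=np.array([-ax[1],ax[0],0]);print('along by foot',d, 'mid',m)
d2=st.mean(0)-m;print('along2',d2/np.linalg.norm(d2[:2]),np.linalg.norm(d2[:2]))
def tri(a,b):
    P=[c['K']@np.c_[c['R'],c['t']] for c in(t,s)]
    X=cv2.triangulatePoints(P[0],P[1],np.array(a,float),np.array(b,float)).ravel();return (X[:3]/X[3]).round()
print('hub',tri((297,86),(346,145)))
print('wheel edge near',[ray(t,[[295,159]],z).round() for z in(0,40,80,120)])
im=cv2.imread('pics/scene0.png')
cv2.imwrite('pics/crop2.png',cv2.resize(im[80:270,170:430],None,fx=3,fy=3,interpolation=2))
```

```text
foot [[578.  37.  21.]
 [442.  48.  21.]] 136.6618615149371
stop [[598. 402.  50.]
 [475. 408.  50.]]
along by foot [0.079952   0.99679871 0.        ] mid [509.88034029  42.74353416  21.        ]
along2 [0.07256831 0.99736344 0.07986997] 363.0901676365349
hub [764. 136.  56.]
wheel edge near [array([[610., 140.,   0.]]), array([[603., 142.,  40.]]), array([[596., 145.,  80.]]), array([[590., 148., 120.]])]
```

View pics/crop2.png

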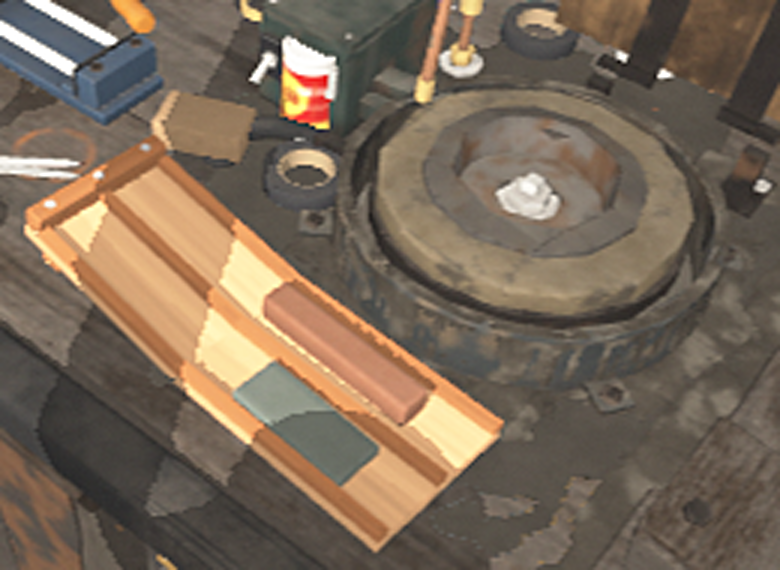

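{"name": "send_rows", "arguments": {
  "deltas": [
    [0,0,-0.123,0.029,-0.051,0,0],
    [0,0,-0.246,0.058,-0.102,0,0],
    [0,0,-0.37,0.087,-0.154,0,0],
    [0,0,-0.493,0.116,-0.205,0,0],
    [0,0,-0.616,0.145,-0.256,0,0]
  ]
}}

```text
t: 0.72
eef_pos: [398.0, 314.0, 256.2]
eef_rot: [-0.682, 0.682, 0.187, -0.187]
wrist_force: [1.3, 1.2, -0.0]
opening: -0.1
```

{"name": "send_rows", "arguments": {
  "deltas": [
    [0,0,-0.123,0.029,-0.051,-0.02,0],
    [0,0,-0.246,0.058,-0.102,-0.04,0],
    [0,0,-0.37,0.087,-0.154,-0.06,0],
    [0,0,-0.493,0.116,-0.205,-0.09,0],
    [0,0,-0.616,0.145,-0.256,-0.12,0]
  ]
}}

```text
t: 1.35
eef_pos: [540.0, 63.4, 138.6]
eef_rot: [0.707, -0.706, 0.029, -0.029]
wrist_force: [1.1, 0.5, -0.3]
opening: -0.1
```

{"name": "send_rows", "arguments": {
  "deltas": [
    [0,0,0,0,0,0,0],
    [0,0,0,0,0,0,0]
  ]
}}

```text
t: 1.6
eef_pos: [539.0, 65.3, 139.3]
eef_rot: [0.707, -0.707, 0.027, -0.027]
wrist_force: [0.2, 1.0, -0.5]
opening: -0.1
```

Run:
```python
from h import *
from scipy.spatial.transform import Rotation as Ro
o=telemetry.get_obs();print(o['t'],o['eef_pos'].round(1),o['opening'],o['wrist_force'].round(1),np.round(Ro.from_quat(np.roll(o['eef_rot'],-1)).as_matrix(),3))
c=calibration('wrist');im=camera('wrist')[:,:,::-1].copy()
print(proj(c,[[542,91,36],[542,60,20],[558,240,36]]).round())
cv2.imwrite('pics/w1.png',np.hstack([cv2.resize(im,(400,300)),cv2.resize(camera('top')[:,:,::-1][120:270,150:350],(400,300))]))
```

```text
1.6 [539.   65.3 139.3] -0.14470367025796851 [ 0.2  1.  -0.5] [[ 0.997 -0.001  0.077]
 [-0.077  0.     0.997]
 [-0.001 -1.     0.   ]]
[[257. 171.]
 [260. 209.]
 [265. -97.]]
```

View pics/w1.png

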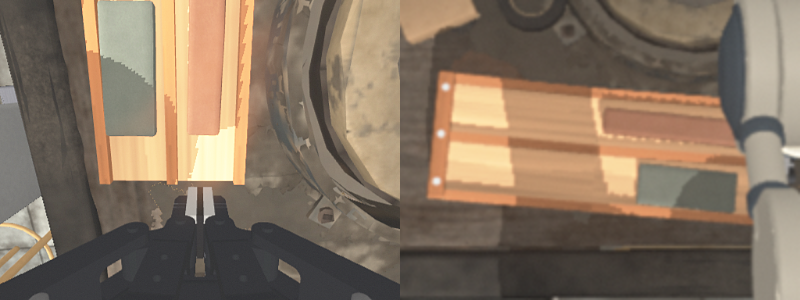

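{"name": "send_rows", "arguments": {
  "deltas": [
    [0,0,0,0.002,-0.005,-0.04,0],
    [0,0,0,0.003,-0.005,-0.075,0],
    [0,0,0,0.003,-0.005,-0.09,0],
    [0,0,0,0.003,-0.005,-0.092,0],
    [0,0,0,0.003,-0.005,-0.092,0]
  ]
}}

```text
t: 2.33
eef_pos: [542.8, 60.6, 48.5]
eef_rot: [0.707, -0.707, 0.027, -0.028]
wrist_force: [0.5, 1.2, 0.1]
opening: 0.0
```

{"name": "send_rows", "arguments": {
  "deltas": [
    [0,0,0,0.001,0.008,-0.003,0],
    [0,0,0,0.001,0.015,-0.003,0],
    [0,0,0,0.002,0.022,-0.003,0],
    [0,0,0,0.002,0.029,-0.003,0],
    [0,0,0,0.003,0.036,-0.003,0]
  ]
}}

```text
t: 2.95
eef_pos: [545.3, 96.7, 44.6]
eef_rot: [-0.707, 0.707, -0.027, 0.027]
wrist_force: [0.2, -2.9, 1.5]
opening: -0.1
```

{"name": "send_rows", "arguments": {
  "deltas": [
    [0,0,0,0.001,0.01,0,0],
    [0,0,0,0.0015,0.02,0,0],
    [0,0,0,0.002,0.03,0,0],
    [0,0,0,0.003,0.04,0,0],
    [0,0,0,0.004,0.05,0,0]
  ]
}}

```text
t: 3.58
eef_pos: [549.3, 147.0, 44.5]
eef_rot: [0.707, -0.707, 0.027, -0.027]
wrist_force: [-0.6, -1.6, -0.0]
opening: 0.2
```

Run:
```python
from h import *
o=telemetry.get_obs();print(o['t'],o['eef_pos'].round(1),o['wrist_force'].round(1))
im=camera('wrist')[:,:,::-1].copy()
cv2.imwrite('pics/w2.png',np.hstack([cv2.resize(im,(400,300)),cv2.resize(camera('top')[:,:,::-1][120:270,150:350],(400,300))]))
```

```text
3.575 [549.3 147.   44.5] [-0.6 -1.6 -0. ]
```

View pics/w2.png

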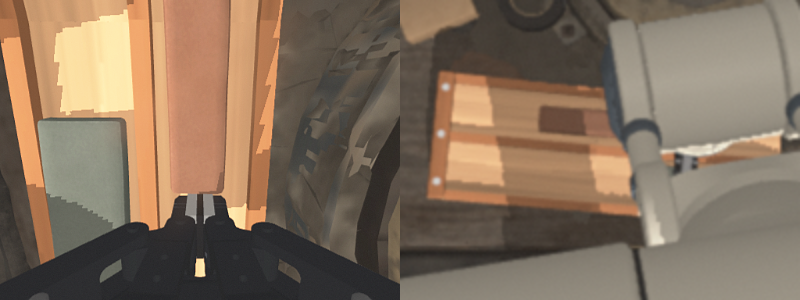

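{"name": "send_rows", "arguments": {
  "deltas": [
    [0,0,0,0.001,0.012,0,0],
    [0,0,0,0.002,0.025,0,0],
    [0,0,0,0.003,0.038,0,0],
    [0,0,0,0.004,0.051,0,0],
    [0,0,0,0.005,0.064,0.001,0]
  ]
}}

```text
t: 4.3
eef_pos: [554.3, 211.2, 45.5]
eef_rot: [-0.707, 0.707, -0.027, 0.027]
wrist_force: [0.4, -0.8, -1.1]
opening: 0.0
```

{"name": "send_rows", "arguments": {
  "deltas": [
    [0,0,0,0.0005,0.006,0.001,0],
    [0,0,0,0.001,0.011,0.001,0],
    [0,0,0,0.001,0.016,0.001,0],
    [0,0,0,0.0015,0.02,0.001,0],
    [0,0,0,0.002,0.024,0.001,0]
  ]
}}

```text
t: 4.92
eef_pos: [556.4, 234.2, 46.6]
eef_rot: [-0.707, 0.707, -0.027, 0.027]
wrist_force: [-0.4, -4.9, 3.0]
opening: -0.1
```

Now small steps until the force rises at the stop.

{"name": "send_rows", "arguments": {
  "deltas": [
    [0,0,0,0,0.002,0,0],
    [0,0,0,0,0.004,0,0],
    [0,0,0,0,0.004,0,0]
  ]
}}

```text
t: 5.3
eef_pos: [556.3, 238.4, 46.5]
eef_rot: [0.707, -0.707, 0.027, -0.027]
wrist_force: [0.1, -1.5, 1.0]
opening: -0.0
```

Run:
```python
from h import *
o=telemetry.get_obs();print(o['t'],o['eef_pos'].round(1),o['wrist_force'].round(1))
im=camera('wrist')[:,:,::-1].copy()
cv2.imwrite('pics/w3.png',np.hstack([cv2.resize(im,(400,300)),cv2.resize(camera('top')[:,:,::-1][120:270,150:350],(400,300))]))
```

```text
5.3 [556.3 238.4  46.5] [ 0.1 -1.5  1. ]
```

View pics/w3.png

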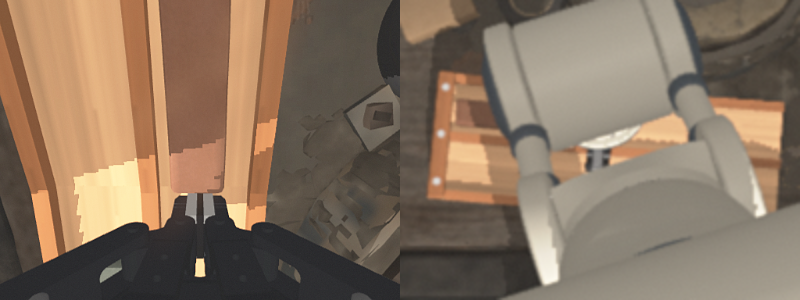

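{"name": "send_rows", "arguments": {
  "deltas": [
    [0,0,0,0,0.002,0,0],
    [0,0,0,0,0.004,0,0],
    [0,0,0,0,0.004,0,0]
  ]
}}

```text
t: 5.78
eef_pos: [556.3, 242.1, 46.6]
eef_rot: [-0.706, 0.707, -0.027, 0.027]
wrist_force: [-1.0, -6.9, 3.8]
opening: -0.6
```

{"name": "send_rows", "arguments": {
  "deltas": [
    [0,0,0,0,0.0015,0,0],
    [0,0,0,0,0.003,0,0],
    [0,0,0,0,0.003,0,0]
  ]
}}

```text
t: 6.15
eef_pos: [556.1, 242.8, 46.6]
eef_rot: [-0.705, 0.708, -0.027, 0.027]
wrist_force: [1.9, -30.4, 10.8]
opening: 0.2
```

{"name": "send_rows", "arguments": {
  "deltas": [
    [0,0,0,0,-0.008,0,0],
    [0,0,0,-0.002,-0.025,0,0],
    [0,0,0,-0.003,-0.04,0.03,0],
    [0,0,0,-0.003,-0.05,0.08,0],
    [0,0,0,-0.003,-0.07,0.13,0]
  ]
}}

```text
t: 6.78
eef_pos: [552.9, 174.6, 177.6]
eef_rot: [0.707, -0.707, 0.027, -0.027]
wrist_force: [1.3, -0.3, -0.2]
opening: 0.3
```

{"name": "send_rows", "arguments": {
  "deltas": [
    [0,0,0,-0.02,-0.06,0.02,0],
    [0,0,0,-0.05,-0.12,0.03,0],
    [0,0,0,-0.08,-0.18,0.04,0],
    [0,0,0,-0.1,-0.23,0.04,0],
    [0,0,0,-0.1,-0.23,0.04,0]
  ]
}}

```text
t: 7.4
eef_pos: [451.6, -57.8, 216.7]
eef_rot: [-0.706, 0.707, -0.029, 0.029]
wrist_force: [0.6, 0.5, -0.9]
opening: 0.1
```

Run:
```python
from h import *
o=telemetry.get_obs();print(o['t'],o['eef_pos'].round(1),o['wrist_force'].round(1))
a=camera('top')[:,:,::-1][140:245,150:350];b=camera('scene')[:,:,::-1][100:270,170:350]
cv2.imwrite('pics/f.png',np.hstack([cv2.resize(a,(420,220),interpolation=2),cv2.resize(b,(233,220),interpolation=2)]))
```

```text
7.4 [451.6 -57.8 216.7] [ 0.6  0.5 -0.9]
```

View pics/f.png

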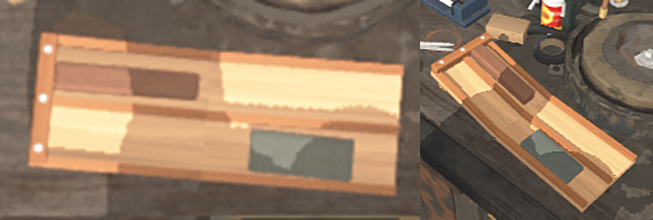

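The stick now lies flat against the stop in its lane. The slip spans the same top-view columns as before (about 268 to 318) and the arm is clear.

```bash
python3 -c "
from rig import arm;print(arm.job_done())"
```

```text
the job is handed in; nothing more can be done
None
```

The stick stone is up against the stop, and the job is handed in. I pushed it from behind with the closed fingertips, along its lane and up the slope, without lifting it, then backed the arm off. It took about 7.5 s of the 32 s allowed.

- **Contact with the stop:** the push force rose to about 30 N at TCP y = 243 mm, within 1 mm of where I had worked out the stop would be reached.
- **Last pictures (top and scene):** the stick lies flat and lengthwise with its upper end at the stop. The slip stone has not visibly moved in the top view, and the gripper touches nothing.
- **What I did not check:** I judged the final position by eye and from the contact force, and did not measure the stick's pose again after letting go.
- **Disagreement along the way:** the measured tool position was up to about 6 mm off the commanded one before the descent. I corrected for it, and no check failed.

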